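# Swing the kettle stand over the burner

## Task

The kettle stand on the garden wall has a swinging arm locked by a spring plunger. Pull the plunger's wooden knob up, swing the arm round to the next hole on the side where the brass burner stands, so that the ring is over the burner, then let the pin snap fully into that hole. Leave the burner standing where it is.

Things in the scene. Friction and masses are not known exactly. Their poses are not given: they have to be found in the camera images.
- plunger (a joint): Plunger travel in m: 0 = pin home in a hole, grows as the knob is pulled straight up, stop at 0.024. The pin leaves its hole at 0.010 and clears everything from 0.016; pull 0.018 to 0.020. The spring pulls down with 4 N, rising to 8 N, and snaps home when let go. Three holes, 40 degrees apart round the pivot; it starts in the middle one. Sloping mouths catch the pin within 8 degrees either way.
- knob (a point): Centre of the plunger's knob: upright brown wooden cylinder, diameter 34 mm, 30 mm high, centre 172 mm above the stone when home, 100 mm out from the pivot; it does not turn on the arm. Grip it from above. A 26 mm wide steel barrel stands below, its top 8 mm under the knob; the arm's bar (26 mm wide, top 132 mm above the stone) passes beneath.
- ring_centre (a point): Centre of the iron trivet ring (126 mm across) at the arm's end, 127 mm above the stone, 240 mm from the pivot. Pivot, knob and ring lie on one line from above; the pivot post (cap top 154 mm above the stone) is 100 mm from the knob, away from the ring. The arm swings level, with little friction, up to 48 degrees either side of its start. The stand is fixed; its place and heading vary.
- burner: Squat brass spirit burner, unlit: round body 74 mm across, 50 mm high, narrower wick tube on top (72 mm in all), a thin side arm with a disc reaching 69 mm out. Origin: centre of its underside. Stands loose on the stone under the ring's place at the left or the right hole (within 8 mm); a plain lidded steel tin of like size is under the other. The arm passes above both.

How it is judged:
By the outcome, as a careful person would: the job done as asked, in the order asked, and still so for the second after the job is handed in, with the robot touching nothing.
It also fails if it takes over 35 s, if anything falls off the work surface, if the arm or the gripper's body presses on something with over 40 N, if the wrist force passes 120 N, or if a joint passes its speed limit or range.

## Robot

A 6-joint arm with a two-finger parallel gripper is mounted at the origin on the work surface. World frame = base frame: x ahead of the robot, y to its left, z up, the work surface at z = 0. Lengths are in m, angles in degrees, forces in N, time in s.
With the tool pointing down it reaches from about 0.25 to 0.725 m from the base axis. Payload 9.7 kg.
Tool frame: the origin (TCP) lies between the finger pads; the fingertips stand 11 mm ahead of it and the grasp point (between the pads) lies 8 mm behind it; y points along the fingers, x is the direction in which the jaws open and shut, and the axes are right-handed (so a half turn about y gives the same grasp; the last joint's range is limited). The gripper opens to 85 mm and grips with 20 to 120 N. Pads are 22 mm wide; open, the fingers measure 114 mm over their backs; the gripper's body (76 mm by 85 mm) begins 54 mm behind the grasp point. The pads swing forward as they close: fully open they stand 13 mm farther back than shut.
Start: joints at [75.688, 4.979, 10.078, 95.1, 0, 90], TCP at [0.136, 0.533, 0.242] pointing down, gripper open.
Joint ranges: [-179.16, 179.16], [-48.56, 103.87], [-65.8, 70.77], [-126.05, 130.52], [-82.76, 87.17], [-180, 180]. Speed limits (degrees/s): [127.2, 127.2, 147.25, 180, 180, 180].

## Interface

Orientations are given as [roll, pitch, yaw] about the fixed x, y, z axes, in that order (R = Rz(yaw) Ry(pitch) Rx(roll)).
In Python, from workcell import bot, vision gives the robot as it stands. The module is installed in compiled form; this text tells all that it offers.
- The arm moves only by the shell command python3 -m crank 'ROWS' [OPENING] [FORCE]. ROWS is text: rows parted by semicolons, each of 6 numbers parted by spaces: the shift along the tool's x, y, z in m, then the turn, a rotation vector about the tool's x, y, z in rad. A call has 1 to 8 rows; each row is the pose to reach, as a shift and turn from the pose commanded when the call began, along the tool's axes at that moment; what a row does not reach only later rows make up. A row lasts 1/10 s, in which the tool goes at most 50 mm and 8.59 degrees, less where a joint would pass 70% of its speed; a pose out of reach is approached as far as the arm can. A call with a gripper value outside its range is refused whole. OPENING is the gripper's target within -1 to 1 (shut at 1, half-way at 0, fully open at -1), set as the call begins (- or left out, the last holds). The fingers move at their own pace and stop on an object; FORCE is the grip in N (left out, the last holds). Time passes only in rows, so rows that repeat a pose let the fingers close. It gives the time, the measured TCP pose, the force and the opening at its end, in the units of the state.
- bot.get_obs(): the state, without advancing time (a new reading comes with each control period).
- vision.camera(name): name is "scene" or "side" or "wrist"; returns the picture (384x512x3 uint8, red, green, blue); there is no depth.
- vision.get_calibration(name): a dict with "fx", "fy", "cx", "cy" (pixels), "distortion" ([k1, k2, p1, p2, k3] as OpenCV has them; the pictures are not rectified), "rvec" (rotation vector, rad) and "tvec" (3), from world to camera coordinates, as OpenCV has them. Camera axes: x right, y down, z forward; pixel columns grow to the right and rows downward; lengths in m; the calibration is good to about 2 mm. A picture is of the moment at which its call begins: read the wrist's pose just before it. get_calibration takes no time and is no camera call; for the wrist camera it gives the pose at the moment of the call.
- bot.job_done(): hands the job in, once; it reports no verdict.
The state is a dict: "time": time; "q": joint angles; "qd": joint speeds; "joint_efforts": joint torques, N m; "ee_pos": TCP position; "tcp_rot": TCP orientation; "wrist_force": force on the tool from outside, world axes, zero at the start; "torque": the same for the moment, N m; "opening": finger opening in m.
Only numpy, scipy, OpenCV 4.12 (cv2) and the standard library are available. Lean on these libraries where they do the work, as an engineer would, in place of code of your own. Each camera call takes 0.05 s, during which the arm holds its last target. There are 200 camera calls.

## Working session

There is one attempt and no reset: what is moved stays moved. The work goes in short steps, Python scripts to look and compute and a shell command to move; the robot and the scene stay as the last step left them, time stands still between calls to the robot, and variables do not carry over. Pictures are saved under pics/ and viewed, about 8 in all and at most 12, crops included, and the job is handed in when it is done.

```bash
mkdir -p pics
python3 - <<'E'
from workcell import bot, vision
import cv2,numpy as np
ims=[vision.camera(n) for n in("scene","side")]
for n,i in zip(("scene","side"),ims): cv2.imwrite(f"pics/{n}0.png",i[:,:,::-1])
o=bot.get_obs();print(o)
for n in("scene","side","wrist"):print(n,vision.get_calibration(n))
E
```

```text
{'time': 0.1, 'q': array([ 7.56858647e+01,  5.00783746e+00,  1.00378162e+01,  9.50982769e+01,
       -6.06889278e-04,  8.99988643e+01]), 'qd': array([ 0.07410476, -0.05960022,  0.0895353 ,  0.0288718 ,  0.00381977,
        0.08876399]), 'joint_efforts': array([ 5.84768277e-04, -5.21561694e+01,  4.65653872e+01,  1.59179885e-02,
       -5.28008366e-05, -2.08739931e-05]), 'ee_pos': array([0.1359367 , 0.53274   , 0.24164447]), 'tcp_rot': array([-9.00006055e+01,  6.82981375e-02,  7.56870005e+01]), 'wrist_force': array([-0.45164278,  0.21819992,  0.7361515 ]), 'torque': array([-0.04292187,  0.0130431 , -0.01176505]), 'opening': 0.08518794915301509}
scene {'fx': 437.79297354003154, 'fy': 437.79297354003154, 'cx': 258.7349261731079, 'cy': 192.02478797904297, 'distortion': array([0.00224308, 0.        , 0.        , 0.        , 0.        ]), 'rvec': array([ 0.89002137,  2.42711302, -1.14684879]), 'tvec': array([ 0.44204083, -0.17463616,  1.07482857])}
side {'fx': 474.7571120875866, 'fy': 474.7571120875866, 'cx': 252.92307274537777, 'cy': 188.49759158042895, 'distortion': array([-0.02336283,  0.        ,  0.        ,  0.        ,  0.        ]), 'rvec': array([ 0.19307728, -2.67287714,  1.46015494]), 'tvec': array([0.61852346, 0.11324985, 0.78352978])}
wrist {'fx': 332.93047574436974, 'fy': 332.93047574436974, 'cx': 253.17084813876815, 'cy': 190.53547449735024, 'distortion': array([-0.06927433,  0.        ,  0.        ,  0.        ,  0.        ]), 'rvec': array([-2.29148317, -1.78165503, -0.25650453]), 'tvec': array([-0.5484845 , -0.03587289,  0.38001403])}
```

View pics/scene0.png

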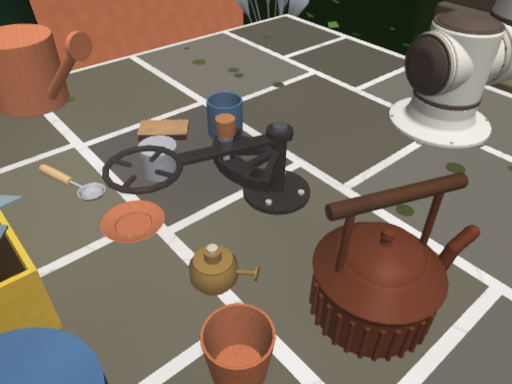

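View pics/side0.png

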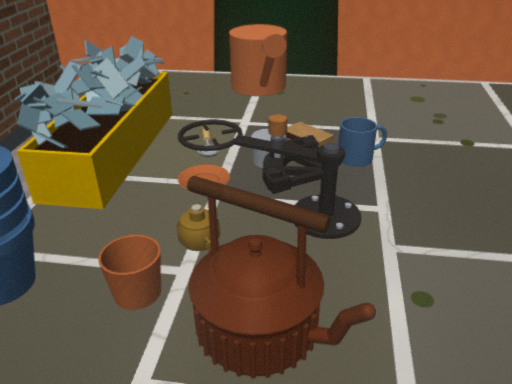

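The scene view shows the knob near (226,126), the post cap near (280,130), the ring near (143,168) and the burner wick near (212,249). The side view shows the same items at (278,124), (331,152), (210,135) and (197,211). The tin is under the other side.

```bash
cat > h.py <<'E'
import cv2,numpy as np
from workcell import bot,vision
def ray(n,p,c=None):
    c=c or vision.get_calibration(n)
    K=np.array([[c['fx'],0,c['cx']],[0,c['fy'],c['cy']],[0,0,1]])
    u=cv2.undistortPoints(np.array([[p]],float),K,c['distortion'])[0,0]
    R=cv2.Rodrigues(c['rvec'])[0];d=R.T@np.array([*u,1]);return -R.T@c['tvec'],d/np.linalg.norm(d)
def plane(n,p,z,c=None):
    o,d=ray(n,p,c);return o+d*(z-o[2])/d[2]
def two(p,q):
    (a,d),(b,e)=ray('scene',p),ray('side',q)
    s=np.linalg.lstsq(np.c_[d,-e],b-a,rcond=None)[0];x,y=a+d*s[0],b+e*s[1];return (x+y)/2,np.linalg.norm(x-y)
E
python3 - <<'E'
from h import *
np.set_printoptions(precision=4,suppress=True)
for k,p,q,z in[('knob',(226,126.5),(278,124.5),.172),('ring',(143,168),(210,135),.127),('cap',(280,128),(331,152),.15),('wick',(212,249),(197,210),.072)]:
    print(k,*two(p,q),plane('scene',p,z)[:2],plane('side',q,z)[:2])
# colour blobs knob
for n in('scene','side'):
    im=cv2.imread(f'pics/{n}0.png');x,y=(226,126) if n=='scene' else(278,124)
    h=cv2.cvtColor(im,cv2.COLOR_BGR2HSV);c=h[y,x];print(n,c)
    m=cv2.inRange(h,(int(c[0])-5,90,60),(int(c[0])+5,255,255));_,l,st,ce=cv2.connectedComponentsWithStats(m);print(st[l[y,x]],ce[l[y,x]])
E
```

```text
knob [ 0.5905 -0.077   0.1708] 0.0024321236379740026 [ 0.593  -0.0734] [ 0.5901 -0.0773]
ring [ 0.7255 -0.1179  0.1247] 0.001770851597147605 [ 0.7261 -0.1163] [ 0.7242 -0.1115]
cap [ 0.4942 -0.0498  0.1403] 0.004454257152349649 [ 0.5028 -0.0415] [ 0.4952 -0.0271]
wick [0.7138 0.0456 0.0639] 0.0027328715863749516 [0.717  0.0505] [0.7104 0.0588]
scene [ 13 126 130]
[215 114  21  24 447] [224.8635 125.4295]
side [ 14 159 122]
[268 114  65  33 949] [296.6828 129.3024]
```

Run:
```python
from h import *
np.set_printoptions(precision=4,suppress=True)
for p,q in[((335,208),(195,183)),((460,185),(322,222)),((388,236),(255,243))]: print(*two(p,q))
P=np.array([.591,-.077]);o=bot.get_obs()
R=cv2.Rodrigues(np.zeros(3))[0]
from scipy.spatial.transform import Rotation as Ro
R=Ro.from_euler('xyz',o['tcp_rot'],degrees=True).as_matrix();print(R)
print(R.T@(np.array([.591,-.077,.30])-o['ee_pos']))
```

```text
[0.6602 0.2104 0.2246] 0.0028598146431929564
[0.5058 0.2702 0.22  ] 0.0049611788227473174
[0.5839 0.2392 0.1593] 0.0021727198859734544
[[ 0.2472 -0.0003 -0.969 ]
 [ 0.969  -0.0012  0.2472]
 [-0.0012 -1.     -0.    ]]
[-0.4784 -0.0578 -0.5917]
```

```bash
python3 -m crank '0 -.02 0 0 0 0;-.01 -.05 -.0124 0 0 0;-.035 -.058 -.043 0 0 0;-.065 -.058 -.080 0 0 0;-.095 -.058 -.117 0 0 0;-.125 -.058 -.155 0 0 0;-.155 -.058 -.192 0 0 0;-.185 -.058 -.229 0 0 0' -1 60
python3 -m crank '-.03 0 -.037 0 0 0;-.06 0 -.074 0 0 0;-.09 0 -.111 0 0 0;-.12 0 -.148 0 0 0;-.15 0 -.186 0 0 0;-.18 0 -.223 0 0 0;-.21 0 -.26 0 0 0;-.21 0 -.26 0 0 0'
python3 -c "
from workcell import bot;print(bot.get_obs()['q'])"
```

```text
time: 0.9
ee_pos: [0.3127, 0.2953, 0.3001]
tcp_rot: [-90.0, 0.0, 75.7]
wrist_force: [0.3, 1.5, -0.2]
opening: 0.0854
time: 1.7
ee_pos: [0.5142, 0.0253, 0.2985]
tcp_rot: [-89.9, 0.1, 75.4]
wrist_force: [0.3, 0.4, -0.1]
opening: 0.0854
[ 2.84685345e+00  1.91424486e+00  1.31970559e+01  1.01403193e+02
 -5.27215218e-02  1.74354641e+01]
```

```bash
python3 -m crank '-.03 0 -.037 0 .02 0;-.055 0 -.068 0 .04 0;-.08 0 -.1 0 .044 0;-.08 0 -.1 0 .044 0;-.08 0 -.1 0 .044 0'
python3 - <<'E'
from h import *
np.set_printoptions(precision=4,suppress=True)
o=bot.get_obs();c=vision.get_calibration('wrist');im=vision.camera('wrist')
cv2.imwrite('pics/w1.png',im[:,:,::-1]);np.save('c1.npy',c,allow_pickle=True)
print(o['ee_pos'],o['tcp_rot'],o['q'])
E
```

```text
time: 2.2
ee_pos: [0.5893, -0.0731, 0.2993]
tcp_rot: [-89.9, 0.0, 73.1]
wrist_force: [-0.5, 1.1, 0.1]
opening: 0.0853
[ 0.5893 -0.0731  0.2993] [-89.8875   0.0051  73.1092] [ -7.0752  13.2453  25.8805 102.7469   0.0142   9.8156]
```

View pics/w1.png

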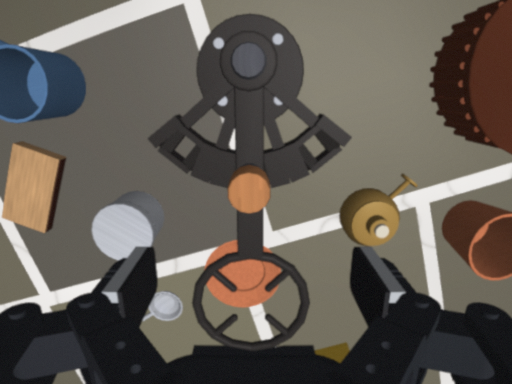

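The wrist view shows the knob at (249,190), the cap at (248,60), the ring at (251,299) and the burner at (372,220), to the right. The fingers straddle the ring side.

Run:
```python
from h import *
np.set_printoptions(precision=4,suppress=True)
c=np.load('c1.npy',allow_pickle=True).item()
im=cv2.imread('pics/w1.png');h=cv2.cvtColor(im,cv2.COLOR_BGR2HSV)
print(h[185,249])
m=cv2.inRange(h,(5,110,90),(20,255,255));_,l,st,ce=cv2.connectedComponentsWithStats(m);i=l[185,249];print(st[i],ce[i])
K=plane('wrist',ce[i],.182,c);C=plane('wrist',(248,60),.154,c);G=plane('wrist',(251,299),.13,c)
print('knob',K,'cap',C,'ring',G,np.linalg.norm(K-C),np.linalg.norm((G-C)[:2]))
d=(G-C);a=np.degrees(np.arctan2(d[1],d[0]));d=K-C;print(a,np.degrees(np.arctan2(d[1],d[0])))
B=plane('wrist',(380,230),.072,c);print('wick',B,B-C)
print('cam',ray('wrist',(0,0),c)[0])
```

```text
[ 13 141 192]
[ 228  168   42   46 1482] [249.1377 190.9447]
knob [ 0.5882 -0.0772  0.182 ] cap [ 0.493  -0.0493  0.154 ] ring [ 0.7167 -0.1152  0.13  ] 0.10307898872376564 0.23318253895989205
-16.422788447531453 -16.32521663026805
wick [0.7096 0.0457 0.072 ] [ 0.2166  0.095  -0.082 ]
cam [ 0.5187 -0.0527  0.4317]
```

```bash
python3 -m crank '-.004 .03 -.001 0 0 0;-.004 .065 -.001 0 0 0;-.004 .095 -.001 0 0 0;-.004 .115 -.001 0 0 0;-.004 .128 -.001 0 0 0;-.004 .137 -.001 0 0 0;-.004 .137 -.001 0 0 0'
python3 -m crank '0 0 0 0 0 0;0 0 0 0 0 0;0 0 0 0 0 0;0 0 0 0 0 0;0 0 0 0 0 0;0 0 0 0 0 0;0 0 0 0 0 0;0 0 0 0 0 0' 1 60
python3 - <<'E'
from h import *
c=vision.get_calibration('wrist');np.save('c2.npy',c,allow_pickle=True)
a=vision.camera('wrist');b=vision.camera('side')
cv2.imwrite('pics/a2.png',np.hstack([a[100:,60:460],b[80:364,160:460]])[:,:,::-1])
print(bot.get_obs())
E
```

```text
time: 2.95
ee_pos: [0.5887, -0.0764, 0.163]
tcp_rot: [-90.0, 0.0, 73.2]
wrist_force: [-0.4, 0.3, -0.4]
opening: 0.0854
time: 3.75
ee_pos: [0.5894, -0.0771, 0.1641]
tcp_rot: [-90.1, -0.0, 73.2]
wrist_force: [-0.0, 1.1, 6.6]
opening: 0.0326
{'time': 3.85, 'q': array([-7.45563117e+00,  1.01233320e+01,  7.12137055e+00,  8.69164043e+01,
        7.52007315e-03,  9.38314914e+00]), 'qd': array([ 0.02374064, -0.0152052 , -0.02378794,  0.00138314, -0.00628561,
       -0.01978012]), 'joint_efforts': array([ -0.23425662, -54.86509681,  44.35712457,  -0.25324442,
        -0.16718318,  -0.05723811]), 'ee_pos': array([ 0.58939387, -0.07709463,  0.16414101]), 'tcp_rot': array([-9.00793160e+01, -2.07287513e-02,  7.31612394e+01]), 'wrist_force': array([-0.03425061,  0.7976826 ,  5.04854374]), 'torque': array([ 0.15084645,  0.06142053, -0.05814087]), 'opening': 0.03268127357375452}
```

View pics/a2.png

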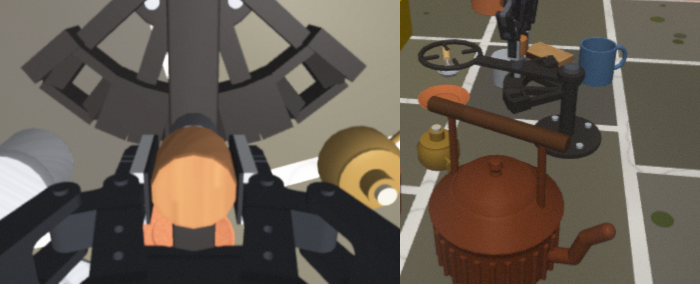

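The knob sits squarely between the pads (opening 33 mm) and the pin is home. Next I lift the plunger.

```bash
python3 -m crank '0 -.003 0 0 0 0;0 -.007 0 0 0 0;0 -.011 0 0 0 0;0 -.015 0 0 0 0;0 -.018 0 0 0 0;0 -.021 0 0 0 0;0 -.021 0 0 0 0;0 -.021 0 0 0 0'
python3 - <<'E'
from workcell import bot
import numpy as np
o=bot.get_obs();print(o['ee_pos'],o['wrist_force'],o['tcp_rot'])
P=np.array([.4932,-.0484]);r=o['ee_pos'][:2]-P;print(np.hypot(*r),np.degrees(np.arctan2(r[1],r[0])))
# arc in tool axes at heading t0: x tangential(+CCW), z = toward... radial = -z
for t in range(5,45,5):
    a=np.radians(t);print(t,'x %.4f z %.4f ry %.4f'%(.1*np.sin(a),.1*(1-np.cos(a)),-a))
E
```

```text
time: 4.65
ee_pos: [0.5893, -0.0771, 0.1837]
tcp_rot: [-90.0, 0.0, 73.2]
wrist_force: [6.0, -0.4, -7.9]
opening: 0.0326
[ 0.58926516 -0.07712692  0.18368088] [ 5.96689678 -0.39974367 -7.91334443] [-8.99765844e+01  4.21302958e-03  7.31615733e+01]
0.10026839573211815 -16.648543747680154
5 x 0.0087 z 0.0004 ry -0.0873
10 x 0.0174 z 0.0015 ry -0.1745
15 x 0.0259 z 0.0034 ry -0.2618
20 x 0.0342 z 0.0060 ry -0.3491
25 x 0.0423 z 0.0094 ry -0.4363
30 x 0.0500 z 0.0134 ry -0.5236
35 x 0.0574 z 0.0181 ry -0.6109
40 x 0.0643 z 0.0234 ry -0.6981
```

```bash
python3 -m crank '.0035 0 .0001 0 -.035 0;.0087 0 .0004 0 -.0873 0;.0139 0 .001 0 -.1396 0;.0191 0 .0018 0 -.192 0;.0242 0 .003 0 -.2443 0;.0292 0 .0044 0 -.2967 0;.0342 0 .006 0 -.3491 0;.0342 0 .006 0 -.3491 0'
python3 - <<'E'
from h import *
o=bot.get_obs();print(o['ee_pos'],o['wrist_force'],o['torque'],o['tcp_rot'],o['q'])
P=np.array([.4932,-.0484]);r=o['ee_pos'][:2]-P;print(np.hypot(*r),np.degrees(np.arctan2(r[1],r[0])))
c=vision.get_calibration('wrist');a=vision.camera('wrist')
b=vision.camera('side')
cv2.imwrite('pics/a3.png',np.hstack([a[100:,60:460],b[80:364,160:460]])[:,:,::-1])
E
```

```text
time: 5.45
ee_pos: [0.5932, -0.042, 0.1836]
tcp_rot: [-90.0, -0.0, 93.3]
wrist_force: [4.6, -1.0, -8.2]
opening: 0.0324
[ 0.59324198 -0.042031    0.1835762 ] [ 4.5984167  -0.96099701 -8.20064259] [-0.09099332 -1.0138607   0.13382889] [-8.99512241e+01 -1.63337394e-02  9.33041341e+01] [-4.05719916e+00  1.03997524e+01  9.58038015e+00  8.92310945e+01
  9.94962978e-03 -7.36134464e+00]
0.10024450965283797 3.6427215778276842
```

View pics/a3.png

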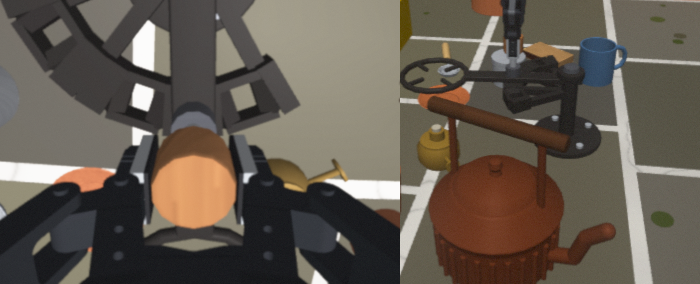

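The arm has swung halfway with the pin clear and low forces. I continue with the second half.

```bash
python3 -m crank '.0035 0 .0001 0 -.035 0;.0087 0 .0004 0 -.0873 0;.0139 0 .001 0 -.1396 0;.0191 0 .0018 0 -.192 0;.0242 0 .003 0 -.2443 0;.0292 0 .0044 0 -.2967 0;.0342 0 .006 0 -.3491 0;.0342 0 .006 0 -.3491 0'
python3 - <<'E'
from h import *
o=bot.get_obs();print(o['ee_pos'],o['wrist_force'],o['torque'],o['tcp_rot'],o['q'])
P=np.array([.4932,-.0484]);r=o['ee_pos'][:2]-P;print(np.hypot(*r),np.degrees(np.arctan2(r[1],r[0])))
a=vision.camera('wrist');b=vision.camera('side')
cv2.imwrite('pics/a4.png',np.hstack([a[100:,60:460],b[80:364,160:460]])[:,:,::-1])
E
```

```text
time: 6.35
ee_pos: [0.5849, -0.0084, 0.1836]
tcp_rot: [-89.9, -0.0, 113.3]
wrist_force: [3.2, -0.8, -8.5]
opening: 0.0328
[ 0.58491653 -0.00838573  0.18363341] [ 3.19989879 -0.84161362 -8.52506296] [-0.05435821 -0.61199138  0.23374459] [-8.99253477e+01 -3.26925247e-02  1.13252741e+02] [-8.21089266e-01  9.06971678e+00  8.07470306e+00  8.90864811e+01
 -6.02738914e-04 -2.40738511e+01]
0.10006530011007342 23.570777710661098
```

View pics/a4.png

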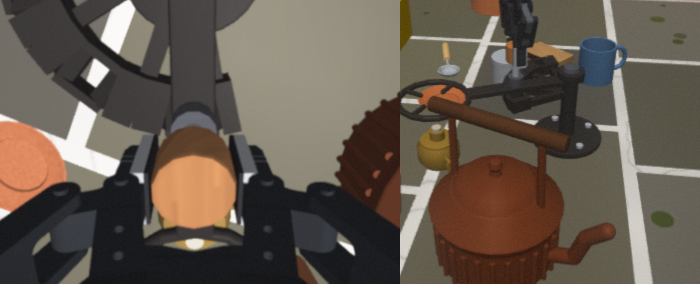

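```bash
python3 -m crank '0 .002 0 0 0 0;0 .005 0 0 0 0;0 .008 0 0 0 0;0 .011 0 0 0 0;0 .014 0 0 0 0;0 .014 0 0 0 0'
python3 -m crank '0 0 0 0 0 0;0 0 0 0 0 0;0 0 0 0 0 0;0 0 0 0 0 0;0 0 0 0 0 0;0 0 0 0 0 0;0 0 0 0 0 0;0 0 0 0 0 0' -1
```

```text
time: 7.05
ee_pos: [0.5852, -0.0089, 0.1699]
tcp_rot: [-90.0, -0.0, 113.2]
wrist_force: [0.1, -0.7, -6.2]
opening: 0.0327
time: 7.85
ee_pos: [0.5853, -0.0088, 0.1703]
tcp_rot: [-90.0, -0.0, 113.2]
wrist_force: [-0.0, 0.1, -0.7]
opening: 0.0853
```

Now I retreat straight up and check.

```bash
python3 -m crank '0 -.01 0 0 0 0;0 -.03 0 0 0 0;0 -.06 0 0 0 0;0 -.09 0 0 0 0;0 -.12 0 0 0 0;0 -.135 0 0 0 0;0 -.135 0 0 0 0;0 -.135 0 0 0 0'
python3 - <<'E'
from h import *
np.set_printoptions(precision=4,suppress=True)
c=vision.get_calibration('wrist');np.save('c5.npy',c,allow_pickle=True)
a=vision.camera('wrist');b=vision.camera('side');s=vision.camera('scene')
for n,i in(('w5',a),('side5',b),('scene5',s)):cv2.imwrite(f'pics/{n}.png',i[:,:,::-1])
f=lambda i,x,y,w,h,k:cv2.resize(i[y:y+h,x:x+w],None,fx=k,fy=k)
cv2.imwrite('pics/m5.png',np.hstack([a[:300,60:460],np.vstack([f(b,140,90,200,75,2),f(s,100,90,200,75,2)])])[:,:,::-1])
h=cv2.cvtColor(a,cv2.COLOR_RGB2HSV)
m=cv2.inRange(h,(5,110,90),(20,255,255));_,l,st,ce=cv2.connectedComponentsWithStats(m);print([(st[i],ce[i]) for i in range(1,len(st)) if st[i,4]>300])
E
```

```text
time: 8.65
ee_pos: [0.5855, -0.0088, 0.3051]
tcp_rot: [-90.0, 0.0, 113.2]
wrist_force: [-0.3, 0.5, -1.2]
opening: 0.0854
[(array([  0,   0,  37,  34, 682], dtype=int32), array([13.2845, 11.1496])), (array([ 233,  168,   41,   41, 1360], dtype=int32), array([253.3544, 187.625 ])), (array([  396,   171,   116,   139, 10844], dtype=int32), array([462.1939, 238.0929])), (array([  81,  187,   78,   73, 4192], dtype=int32), array([118.5663, 221.7452])), (array([231, 256,  49,  26, 762], dtype=int32), array([254.689, 267.126])), (array([299, 320,  64,  33, 661], dtype=int32), array([324.652 , 331.6868]))]
```

View pics/m5.png

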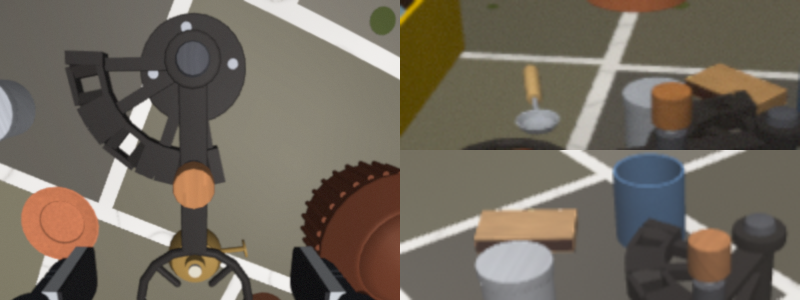

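The ring is over the burner and the knob has dropped: it is at (253,188) in the full wrist picture. I'll now measure knob height and arm heading numerically.

Run:
```python
from h import *
np.set_printoptions(precision=4,suppress=True)
def blob(n,x0,y0,x1,y1):
    im=cv2.imread(f'pics/{n}.png');h=cv2.cvtColor(im,cv2.COLOR_BGR2HSV);m=cv2.inRange(h,(5,110,70),(20,255,255))
    k=np.zeros_like(m);k[y0:y1,x0:x1]=m[y0:y1,x0:x1];_,l,st,ce=cv2.connectedComponentsWithStats(k);i=1+np.argmax(st[1:,4]);s=st[i];return s,(s[0]+(s[2]-1)/2,s[1]+(s[3]-1)/2)
for a,b,ra,rb in(('scene0','side0',(210,110,240,140),(266,112,288,136)),('scene5','side5',(235,120,275,165),(260,120,292,160))):
    A,p=blob(a,*ra);B,q=blob(b,*rb);print(A,B,*two(p,q))
c=np.load('c5.npy',allow_pickle=True).item()
K=plane('wrist',(253.4,187.6),.184,c);C=plane('wrist',(253,57.5),.154,c);d=K-C;print('knob',K,'cap',C,np.hypot(*d[:2]),np.degrees(np.arctan2(d[1],d[0])))
print('wick',plane('wrist',(255,271),.072,c))
im=cv2.imread('pics/w5.png');cv2.imwrite('pics/w5c.png',im[140:384,100:412])
for n,x,y in(('side5',130,70),('scene5',90,110)):
    im=cv2.imread(f'pics/{n}.png');cv2.imwrite(f'pics/{n}c.png',im[y:y+230,x:x+200])
cv2.imwrite('pics/m6.png',np.hstack([cv2.resize(cv2.imread(f'pics/{n}c.png'),(400,460)) for n in('side5','scene5')]))
```

```text
[215 114  20  24 424] [268 114  20  22 377] [ 0.5913 -0.0797  0.1706] 0.00039897856358074677
[244 129  21  27 479] [266 126  26  29 473] [ 0.5833 -0.0153  0.1704] 0.004990714314008342
knob [ 0.584  -0.0091  0.184 ] cap [ 0.4923 -0.0487  0.154 ] 0.09990601064608941 23.37564892162953
wick [0.7113 0.0479 0.072 ]
```

View pics/m6.png

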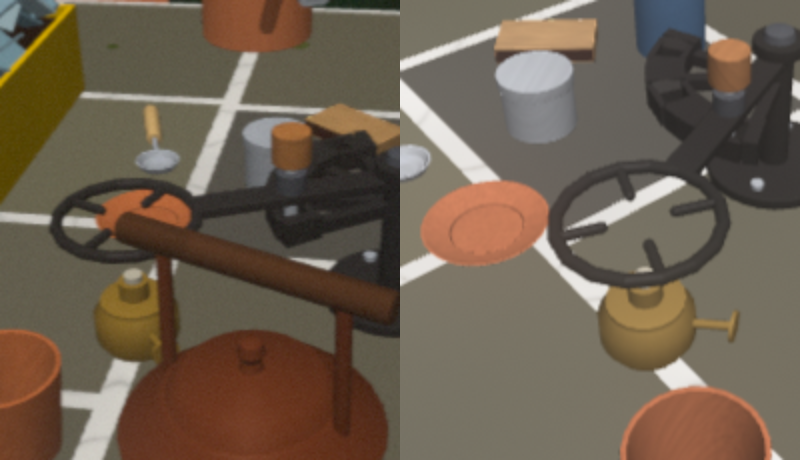

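Run:
```python
from h import *
for n in('scene','side'):
    c=vision.get_calibration(n);K=np.array([[c['fx'],0,c['cx']],[0,c['fy'],c['cy']],[0,0,1]])
    for tag,x,y in((0,.5902,-.0775),(5,.585,-.0088)):
        im=cv2.imread(f'pics/{n}{tag}.png');h=cv2.cvtColor(im,cv2.COLOR_BGR2HSV)
        for t in(0,.006,.012):
            a=np.linspace(0,6.28,60);P=np.array([[x+.017*np.cos(b),y+.017*np.sin(b),z+t] for b in a for z in(.157,.187)])
            p=cv2.projectPoints(P,c['rvec'],c['tvec'],K,c['distortion'])[0][:,0];print(n,tag,t,p.min(0).round(1),p.max(0).round(1))
        X=int((p.min(0)[0]+p.max(0)[0])/2);Y=int(p[:,1].mean());m=cv2.inRange(h,(5,110,70),(20,255,255))[Y-25:Y+35,X-2:X+3]
        r=np.where(m.sum(1)>600)[0]+Y-25;print('  seen rows',r.min(),r.max(), h[r.min():r.max()+1,X,2])
```

```text
scene 0 0 [214.9 111.5] [236.5 138.5]
scene 0 0.006 [214.7 108.2] [236.5 135.3]
scene 0 0.012 [214.5 104.9] [236.4 132. ]
  seen rows 114 137 [190 190 193 191 191 191 191 187 181 163 134 127 131 133 132 132 133 133
 131 129 128 128 128 127]
scene 5 0 [244.7 127.4] [267.2 156. ]
scene 5 0.006 [244.7 124. ] [267.3 152.7]
scene 5 0.012 [244.7 120.5] [267.4 149.4]
  seen rows 130 155 [191 188 187 188 189 190 192 192 191 192 174 142 133 134 134 133 130 131
 131 132 132 132 129 123 122 118]
side 0 0 [268.3 112.7] [287.8 136.4]
side 0 0.006 [268.3 109.5] [287.9 133.3]
side 0 0.012 [268.3 106.4] [287.9 130.2]
  seen rows 114 135 [139 158 166 163 162 168 162 152 127 117 122 123 125 119 116 118 115 116
 115 114 117 114]
side 5 0 [266.2 129.5] [287.1 155.3]
side 5 0.006 [266.2 126.2] [287.2 152. ]
side 5 0.012 [266.1 122.8] [287.2 148.7]
  seen rows 131 154 [165 161 166 164 165 163 161 158 156 132 115 113 119 118 117 119 121 119
 118 114 115 112 116 114]
```

The knob rows match home travel in both views, with the same offsets as at the start. Handing in.

```bash
python3 -c "
from workcell import bot;print(bot.job_done(),bot.get_obs()['time'])"
```

```text
the job is handed in; nothing more can be done
the job is handed in; nothing more can be done
```

I pulled the knob up about 19.6 mm, swung the arm 40° to the burner's side, lowered the pin into the hole's mouth, let go and backed off straight up. I handed the job in about 9 s into the 35 s allowed.

**Last checks:**
- **Arm:** it is at a heading of 23.4°, against about 23.5° expected for that hole, and the pictures show the ring over the burner.
- **Pin:** the knob's height matches a fully home pin in both fixed cameras. Its pixel rows fit the home prediction as closely as they did at the start, where a pin 6 mm high would sit about 3 pixels higher.
- **Burner:** its wick measured within about 3 mm of where it was before the swing, which is within measuring error.
- **Forces:** the highest wrist force reading was about 10 N, and the gripper is open and clear of everything.

**Disagreement:** one two-camera fix of the knob after the swing was 5 mm inconsistent between the views. The wooden board behind the knob had merged with it in the side picture, so I replaced that fix with the row-by-row check above.

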